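# Open the safety cap of the machine-cleaner bottle

## Robot

A 7-joint arm with a two-finger parallel gripper is mounted at the origin on the work surface. World frame = base frame: x ahead of the robot, y to its left, z up, the work surface at z = 0. Lengths are in mm, angles in rad, forces in N, time in s.
With the tool pointing down it reaches from about 425 to 875 mm from the base axis. Payload 9.9 kg.
Tool frame: the origin (TCP) lies at the very end of the fingers, on their centre line; the grasp point (between the pads) lies 19 mm behind it; z points along the fingers, y is the direction in which the jaws open and shut (so a half turn about z gives the same grasp; the last joint's range is limited). The gripper opens to 85 mm and grips with 20 to 120 N. Pads are 22 mm wide; open, the fingers measure 114 mm over their backs; the gripper's body (76 mm by 85 mm) begins 54 mm behind the grasp point. The pads swing forward as they close: fully open they stand 13 mm farther back than shut.
Start: joints at [-1.348, 0.576, 0.025, 1.437, -0.015, 1.129, -0.057], TCP at [203.849, 643.486, 231.289] pointing down, gripper open.
Joint ranges: [-2.76, 2.76], [-0.34, 2.15], [-1.52, 1.57], [0.19, 2.46], [-1.09, 4.23], [0.17, 1.99], [-2.82, 2.82]. Speed limits (rad/s): [2.22, 2.22, 3.01, 3.01, 3.14, 3.14, 3.14].

## Interface

Orientations are given as a unit quaternion [x, y, z, w].
In Python, from plant import robot, imaging, job_done gives the robot as it stands. The module is installed in compiled form; this text tells all that it offers.
- The arm moves only by the tool apply_moves, never from a script. Its argument "increments" is a list of rows, each an object of numbers: "dx", "dy", "dz": the shift along the tool's x, y, z in m; "rx", "ry", "rz": the turn, a rotation vector about the tool's x, y, z in rad; "claw": the closure, from 0 (fully open) to 1 (shut). In form: [{"dx": .., "dy": .., "dz": .., "rx": .., "ry": .., "rz": .., "claw": ..}, ...]. A call has exactly 5 rows; each row shifts and turns the commanded pose from where the row before left it, along the tool's axes as they then stand; what a row does not reach is not made up. A row lasts 1/10 s, in which the tool goes at most 50 mm and 8.59 degrees, less where a joint would pass 70% of its speed; a pose out of reach is approached as far as the arm can. A call is refused whole if a number of a shift passes 0.05 or a number of a turn 0.15, either way. A call with a gripper value outside its range is refused whole. The fingers move at their own pace and stop on an object; "grip_force" is the grip in N (left out, the last holds). Time passes only in rows, so rows that do not move let the fingers close, or fill a call up. It gives the time, the measured TCP pose, the force and the opening at its end, in the units of the state.
- robot.observe(): the state, without advancing time (a new reading comes with each control period).
- imaging.grab_frame(name): name is "side" or "top"; returns a dict with "image" (420x560x3 uint8, red, green, blue), "depth" (420x560 float32, mm along the optical axis (not along the pixel's ray), 0 where there is no reading), "fx", "fy", "cx", "cy" (pixels), "cam_to_world" (4x4, takes a point from camera to world coordinates). Camera axes: x right, y up, looking along -z (the intrinsics and any distortion apply to the point x, -y, -z); pixel columns grow to the right and rows downward; lengths in mm; the calibration is good to about 2 mm. A picture is of the moment at which its call begins.
- job_done(): hands the job in, once; it reports no verdict.
The state is a dict: "time_s": time; "qpos": joint angles; "qd": joint speeds; "effort": joint torques, N m; "tool_pos": TCP position; "eef_rot": TCP orientation; "ft_force": force on the tool from outside, world axes, zero at the start; "wrist_torque": the same for the moment, N m; "opening": finger opening in mm.
Only numpy, scipy, OpenCV 4.12 (cv2) and the standard library are available. Lean on these libraries where they do the work, as an engineer would, in place of code of your own. Each camera call takes 0.05 s, during which the arm holds its last target. There are 200 camera calls.

## Task

The square machine-cleaner bottle stands in its steel holder with its measuring cup stored upside down over the cap: take the cup off and set it down on the bare counter, mouth down, clear of the holder and the other things. Then open the push-and-turn safety cap: press it down firmly, keep it pressed while you twist it anticlockwise about a sixth of a turn, and lift it straight off. Finish while still holding the cap level and still about 8 cm over the bottle's mouth; the bottle stays seated in its holder, and the can, jug and brush stay where they are.

Things in the scene. Friction and masses are not known exactly. Their poses are not given: they have to be found in the camera images.
- holder: Folded stainless tray, screwed to the counter and fixed. Origin: centre of its underside, on the counter; z up. 98 x 98 mm outside (x, y), walls 40 to 65 mm high; two screw flanges 3 mm thick reach to 71 mm either side of the centre along its own y. Its floor is 3 mm thick.
- bottle: Loose square white plastic bottle, about 0.8 kg, 88 x 88 mm, 136 mm high to its sloping shoulder; it stands in the holder with 2 mm play all round, which keeps it from turning. Origin: centre of its underside, z up. Neck 36 mm in diameter, 192 mm high to its rim; the shoulder ends 36 mm below the rim; a collar 49 mm in diameter rings the neck 20 to 23 mm below the rim.
- bottle_mouth (a point): Centre of the bottle's open mouth: the rim of its neck (under the cap), 192 mm above the bottle's underside, 195 mm above the counter. z up along the bottle's axis, x and y square to its sides.
- cap_mid (a point): Centre (half-way up, on the axis) of the ribbed grey push-and-turn cap on the bottle: 52 mm in diameter, 25 mm high, 40 g; z up. Locked, its centre is 0.5 mm below the level of the rim, its top 12 mm above it, and its x axis is parallel to the bottle's.
- cap: The same cap, origin at the centre of its underside. Lugs lock it; a sprung liner (5 N at rest, 12 N pressed home) holds it up. Pressed more than 4.5 mm down (firm stop at 6.5 mm) it turns, anticlockwise from above only; 40 to 80 degrees on (aim at 60) it is free: let up, it rises 4 mm and lifts straight off. Unpressed, it neither turns nor lifts and pulls the bottle along.
- cup_mid (a point): Centre (half-way up, on the axis) of the frosted, see-through measuring cup: 61 mm outer diameter, 48 mm high, wall 2 mm, 25 g, plain straight sides. It is upside down: its z axis points up to its closed end. It rests loose on top of the cap, which it covers with 2.5 mm play all round; it lifts straight off (50 mm up clears the cap). Standing mouth down on the counter its centre is 24 mm up.
- cream_can: Bystander: whipped-cream can, 54 mm in diameter, 206 mm high with its nozzle, standing. Origin: centre of its underside.
- milk_jug: Bystander: steel milk jug, 88 mm in diameter, 105 mm high, a handle that reaches 74 mm from the axis along its own +y. Origin: centre of its underside.
- brush: Bystander: cleaning brush, 170 mm long, lying along its own x axis; under 40 mm high. Origin: on its underside, near the middle.
Things that resemble listed ones, but are neither listed nor needed, are in the scene too. Leave any green look-alike of the holder alone. There is more than one size of the part that bears cup_mid; the job needs the smaller.

How it is judged:
By the outcome, as a careful person would: the job done as asked, in the order asked, and still so for the second after the job is handed in, while the arm keeps its last pose, push and grip.
It also fails if it takes over 54 s, if anything falls off the work surface, if the arm or the gripper's body presses on something with over 40 N, if the wrist force passes 120 N, or if a joint passes its speed limit or range.

## Working session

There is one attempt and no reset: what is moved stays moved. The work goes in short steps, Python scripts to look and compute and a tool call to move; the robot and the scene stay as the last step left them, time stands still between calls to the robot, and variables do not carry over. Pictures are saved under pics/ and viewed, about 8 in all and at most 12, crops included, and the job is handed in when it is done.

Besides the shell and the picture viewer there is one more tool, called in YAML: its name, and indented under it one key for each argument. apply_moves: Moves the arm, as the interface text tells. Its arguments: {"type":"object","properties":{"increments":{"type":"array"},"grip_force":{"type":"number"}},"required":["increments"]}

```bash
mkdir -p pics
python3 - <<'E'
from plant import robot, imaging
import cv2,numpy as np,pickle
fs={}
for n in("top","side"):
    f=imaging.grab_frame(n);fs[n]=f
    cv2.imwrite(f"pics/{n}1.png",f["image"][:,:,::-1])
    print(n,{k:v for k,v in f.items() if k not in("image","depth")})
pickle.dump(fs,open("fs.pkl","wb"))
s=robot.observe();print(s)
E
```

```text
top {'fx': 495.69656035721584, 'fy': 495.69656035721584, 'cx': 273.78140598427603, 'cy': 208.51464357020933, 'cam_to_world': array([[-1.48813034e-03,  9.86949894e-01, -1.61020784e-01,
         3.41321158e+02],
       [-9.99997055e-01, -1.77742571e-03, -1.65260753e-03,
        -7.28650452e+00],
       [-1.91724330e-03,  1.61017850e-01,  9.86949632e-01,
         1.45245831e+03],
       [ 0.00000000e+00,  0.00000000e+00,  0.00000000e+00,
         1.00000000e+00]])}
side {'fx': 405.8981801352413, 'fy': 405.8981801352413, 'cx': 273.84278223055935, 'cy': 212.11027858723412, 'cam_to_world': array([[ 9.16456181e-01,  2.67807616e-01, -2.97299764e-01,
         3.26016342e+02],
       [-3.99898823e-01,  6.38543379e-01, -6.57528162e-01,
        -5.81253065e+02],
       [ 1.37477464e-02,  7.21485574e-01,  6.92292977e-01,
         7.51916021e+02],
       [ 0.00000000e+00,  0.00000000e+00,  0.00000000e+00,
         1.00000000e+00]])}
{'time_s': 0.1, 'qpos': array([-1.34782885,  0.57643336,  0.02481818,  1.43782451, -0.0150197 ,
        1.12899084, -0.05651637]), 'qd': array([ 2.06652653e-05, -2.51415675e-03,  2.56116924e-05, -1.51661568e-03,
        1.76001276e-03, -7.84086740e-04, -2.14300038e-04]), 'effort': array([ 5.94549128e-03, -7.67302394e+01,  2.25756101e+00, -2.86603600e+01,
        1.57522626e-02,  8.71458004e-03,  3.45802925e-05]), 'tool_pos': array([203.68430282, 643.1120721 , 230.53790689]), 'eef_rot': array([ 1.52767079e-01,  9.88261948e-01, -7.30453977e-04, -9.21256012e-05]), 'ft_force': array([-0.45658663, -0.28062759, -0.77958689]), 'wrist_torque': array([0.01392029, 0.00915479, 0.01693939]), 'opening': 85.47661192239967}
```

View pics/top1.png

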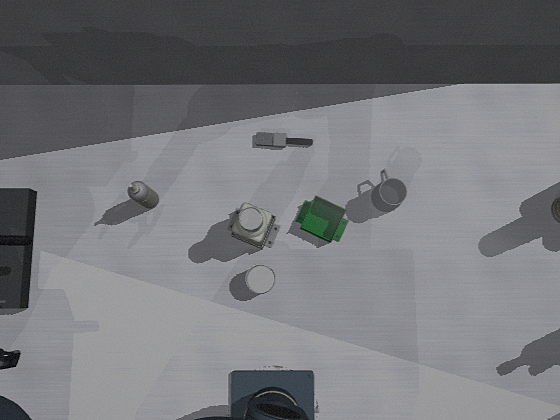

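View pics/side1.png

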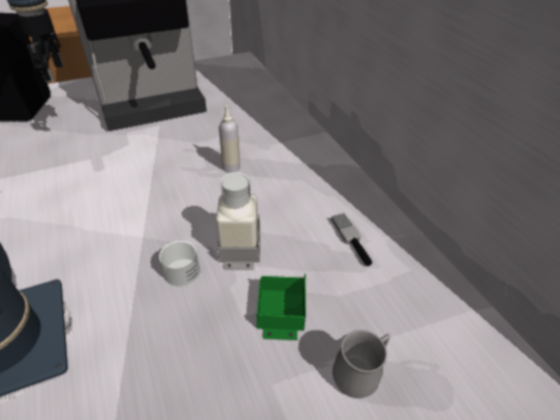

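The top view shows the bottle with its cup at about (252,217), the green decoy at (322,220) and the larger loose cup at (260,279). The can is at (143,194), the jug at (389,195) and the brush at (283,140). The side view agrees: bottle and cup at (236,185), loose cup at (180,262).

```bash
cat > h.py <<'E'
import numpy as np,cv2
def ray(f,u,v,z):
    M=f["cam_to_world"];d=M[:3,:3]@np.array([(u-f["cx"])/f["fx"],-(v-f["cy"])/f["fy"],-1]);o=M[:3,3]
    return o+d*(z-o[2])/d[2]
def cloud(f):
    v,u=np.mgrid[:420,:560];d=f["depth"];M=f["cam_to_world"]
    p=np.stack([(u-f["cx"])/f["fx"]*d,-(v-f["cy"])/f["fy"]*d,-d],-1)
    return p@M[:3,:3].T+M[:3,3]
E
python3 - <<'E'
import pickle;from h import *
fs=pickle.load(open("fs.pkl","rb"))
f=fs["top"];P=cloud(f)
W=P[195:240,225:280];m=(f["depth"][195:240,225:280]>0)
z=W[...,2]
for lo,hi in((198,220),(120,190),(35,75)):
    k=m&(z>lo)&(z<hi);q=W[k];print(lo,hi,k.sum(),np.median(q,0).round(1),((q.min(0)+q.max(0))/2).round(1),np.ptp(q,axis=0).round(1))
k=(z>198)&m;c,r=cv2.minEnclosingCircle(np.argwhere(k)[:,::-1].astype(np.float32));print(c,r,ray(f,c[0]+225,c[1]+195,209).round(1))
print("counter z",P[290:310,200:220,2].mean())
for n,u,v,zz in(("can",143,198,5),("bigcup",260,279,50),("jug",389,195,100),("brush",283,140,20),("green",322,220,30),("holderflanges a",240,205,3),("b",279,233,3),("c",231,236,3)):print(n,ray(f,u,v,zz).round(0))
g=fs["side"];P=cloud(g);W=P[165:215,210:270];k=(W[...,2]>160)&(g["depth"][165:215,210:270]>0);q=W[k];print("side",((q.min(0)+q.max(0))/2).round(1),np.ptp(q,axis=0).round(1))
a=cv2.resize(f["image"][180:310,170:360],None,fx=4,fy=4,interpolation=2)
b=cv2.resize(g["image"][160:290,150:300],None,fx=4,fy=4,interpolation=2)
cv2.imwrite("pics/c1.png",cv2.resize(np.vstack([a[:, :600],b])[:,:,::-1],None,fx=.55,fy=.55))
E
```

```text
198 220 438 [520.   55.  209.6] [521.3  55.2 207.7] [59.4 56.  18. ]
120 190 590 [504.   50.2 140.8] [522.6  55.2 154.6] [ 98.7 105.5  68.7]
35 75 81 [500.6  14.6  50.4] [514.7  56.2  54.5] [ 69.1 123.5  39. ]
(25.311687469482422, 22.967533111572266) 11.987410545349121 [520.   54.3 209. ]
counter z 18.38693915812457
can [610. 384.   5.]
bigcup [370.  34.  50.]
jug [ 599. -325.  100.]
brush [783. -33.  20.]
green [ 539. -144.   30.]
holderflanges a [589.  95.   3.]
b [505. -20.   3.]
c [496. 121.   3.]
side [520.7  51.  186.1] [61.3 62.  51.7]
```

View pics/c1.png

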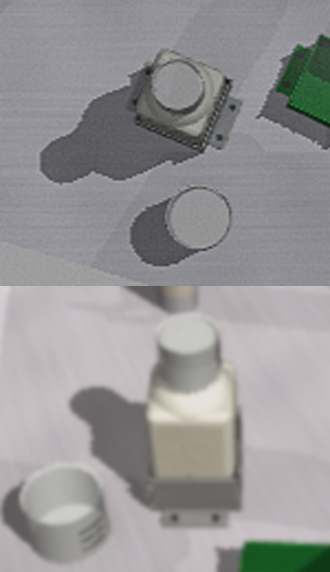

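The crop shows the cup on the bottle with its centre near world (520.5, 54) and its top at about 209 mm. The larger cup stands apart at (370, 34). I'll approach above the bottle.

apply_moves:
  increments:
    - {"dx":-0.032,"dy":-0.031,"dz":-0.01,"claw":0}
    - {"dx":-0.032,"dy":-0.031,"dz":-0.01,"claw":0}
    - {"dx":-0.032,"dy":-0.031,"dz":-0.005,"claw":0}
    - {"dx":-0.032,"dy":-0.031,"claw":0}
    - {"dx":-0.032,"dy":-0.031,"claw":0}

```text
schema error: expected keys dx, dy, dz, rx, ry, rz, claw
```

apply_moves:
  increments:
    - {"dx":-0.032,"dy":-0.031,"claw":0}
    - {"dx":-0.032,"dy":-0.031,"claw":0}
    - {"dx":-0.032,"dy":-0.031,"claw":0}
    - {"dx":-0.032,"dy":-0.031,"claw":0}
    - {"dx":-0.032,"dy":-0.031,"claw":0}

```text
schema error: expected keys dx, dy, dz, rx, ry, rz, claw
```

apply_moves:
  increments:
    - {"dx":-0.032,"dy":-0.031,"claw":0}
    - {"dx":-0.032,"dy":-0.031,"claw":0}
    - {"dx":-0.032,"dy":-0.031,"claw":0}
    - {"dx":0,"dy":0,"claw":0}
    - {"dx":0,"dy":0,"claw":0}

```text
schema error: expected keys dx, dy, dz, rx, ry, rz, claw
```

```bash
cat > st.py <<'E'
import sys,numpy as np
from scipy.spatial.transform import Rotation as R
from plant import robot
s=robot.observe();M=R.from_quat(s["eef_rot"]).as_matrix()
print("t",s["time_s"],"pos",s["tool_pos"].round(1),"F",s["ft_force"].round(1),"T",s["wrist_torque"].round(2),"open",round(s["opening"],1))
print("q",s["qpos"].round(2),"z",M[:,2].round(4),"yawY",np.degrees(np.arctan2(M[1,1],M[0,1])).round(2))
if len(sys.argv)>3: print("tool delta mm",(M.T@(np.array(sys.argv[1:4],float)-s["tool_pos"])).round(1))
E
python3 st.py 520.5 54 240
```

```text
t 0.1 pos [203.7 643.1 230.5] F [-0.5 -0.3 -0.8] T [0.01 0.01 0.02] open 85.5
q [-1.35  0.58  0.02  1.44 -0.02  1.13 -0.06] z [-4.0e-04 -1.4e-03 -1.0e+00] yawY 72.43
tool delta mm [-479.9 -466.    -8.8]
```

apply_moves:
  increments:
    - {"dx":-0.032,"dy":-0.031,"dz":-0.01,"rx":0,"ry":0,"rz":0,"claw":0}
    - {"dx":-0.032,"dy":-0.031,"dz":-0.01,"rx":0,"ry":0,"rz":0,"claw":0}
    - {"dx":-0.032,"dy":-0.031,"dz":-0.005,"rx":0,"ry":0,"rz":0,"claw":0}
    - {"dx":-0.032,"dy":-0.031,"dz":0,"rx":0,"ry":0,"rz":0,"claw":0}
    - {"dx":-0.032,"dy":-0.031,"dz":0,"rx":0,"ry":0,"rz":0,"claw":0}

```text
time_s: 0.6
tool_pos: [310.2, 445.6, 256.2]
eef_rot: [0.153, 0.988, -0.0, 0.0]
ft_force: [0.5, 0.3, 0.2]
opening: 85.6
```

apply_moves:
  increments:
    - {"dx":-0.032,"dy":-0.031,"dz":0,"rx":0,"ry":0,"rz":0,"claw":0}
    - {"dx":-0.032,"dy":-0.031,"dz":0,"rx":0,"ry":0,"rz":0,"claw":0}
    - {"dx":-0.032,"dy":-0.031,"dz":0,"rx":0,"ry":0,"rz":0,"claw":0}
    - {"dx":-0.032,"dy":-0.031,"dz":0,"rx":0,"ry":0,"rz":0,"claw":0}
    - {"dx":-0.032,"dy":-0.031,"dz":0,"rx":0,"ry":0,"rz":0,"claw":0}

```text
time_s: 1.1
tool_pos: [415.7, 249.5, 256.2]
eef_rot: [0.153, 0.988, -0.0, -0.0]
ft_force: [0.5, -0.2, 0.2]
opening: 85.4
```

apply_moves:
  increments:
    - {"dx":-0.032,"dy":-0.031,"dz":0,"rx":0,"ry":0,"rz":0,"claw":0}
    - {"dx":-0.032,"dy":-0.031,"dz":0,"rx":0,"ry":0,"rz":0,"claw":0}
    - {"dx":-0.032,"dy":-0.031,"dz":0,"rx":0,"ry":0,"rz":0,"claw":0}
    - {"dx":0,"dy":0,"dz":0,"rx":0,"ry":0,"rz":0,"claw":0}
    - {"dx":0,"dy":0,"dz":0,"rx":0,"ry":0,"rz":0,"claw":0}

```text
time_s: 1.6
tool_pos: [478.8, 132.7, 256.0]
eef_rot: [0.154, 0.988, -0.0, -0.0]
ft_force: [0.1, 0.4, -0.7]
opening: 85.5
```

```bash
python3 st.py 520.5 54 240
```

```text
t 1.6 pos [478.8 132.7 256. ] F [ 0.1  0.4 -0.7] T [ 0.08  0.03 -0.05] open 85.5
q [-0.5   0.29  0.18  1.86 -0.06  0.99  0.97] z [-6.e-04 -2.e-04 -1.e+00] yawY 72.26
tool delta mm [-63.7 -62.3  16. ]
```

apply_moves:
  increments:
    - {"dx":-0.032,"dy":-0.031,"dz":0.0,"rx":0,"ry":0,"rz":0,"claw":0}
    - {"dx":-0.032,"dy":-0.031,"dz":0,"rx":0,"ry":0,"rz":0,"claw":0}
    - {"dx":0,"dy":0,"dz":0,"rx":0,"ry":0,"rz":0.14,"claw":0}
    - {"dx":0,"dy":0,"dz":0,"rx":0,"ry":0,"rz":0.14,"claw":0}
    - {"dx":0,"dy":0,"dz":0,"rx":0,"ry":0,"rz":0.14,"claw":0}

```text
time_s: 2.1
tool_pos: [520.6, 56.7, 256.0]
eef_rot: [0.357, 0.934, 0.0, -0.001]
ft_force: [-0.6, -0.0, 0.3]
opening: 85.3
```

apply_moves:
  increments:
    - {"dx":0,"dy":0,"dz":0.005,"rx":0,"ry":0,"rz":0,"claw":0}
    - {"dx":0,"dy":0,"dz":0,"rx":0,"ry":0,"rz":0,"claw":0}
    - {"dx":0,"dy":0,"dz":0,"rx":0,"ry":0,"rz":0,"claw":0}
    - {"dx":0,"dy":0,"dz":0,"rx":0,"ry":0,"rz":0,"claw":0}
    - {"dx":0,"dy":0,"dz":0,"rx":0,"ry":0,"rz":0,"claw":0}

```text
time_s: 2.6
tool_pos: [521.0, 55.3, 251.4]
eef_rot: [0.355, 0.935, 0.0, 0.0]
ft_force: [0.9, -0.3, -0.5]
opening: 85.4
```

```bash
python3 st.py 520.5 54 172;  python3 - <<'E'
from plant import imaging
import cv2,numpy as np
f=imaging.grab_frame("side")["image"][90:280,140:340]
cv2.imwrite("pics/s2.png",cv2.resize(f,None,fx=3,fy=3)[:,:,::-1])
E
```

```text
t 2.6 pos [521.   55.3 251.4] F [ 0.9 -0.3 -0.5] T [ 0.01 -0.01 -0.01] open 85.4
q [-0.41  0.34  0.3   1.81 -0.12  1.    0.78] z [ 1.e-04  1.e-04 -1.e+00] yawY 48.43
tool delta mm [-0.5 -1.3 79.4]
```

View pics/s2.png

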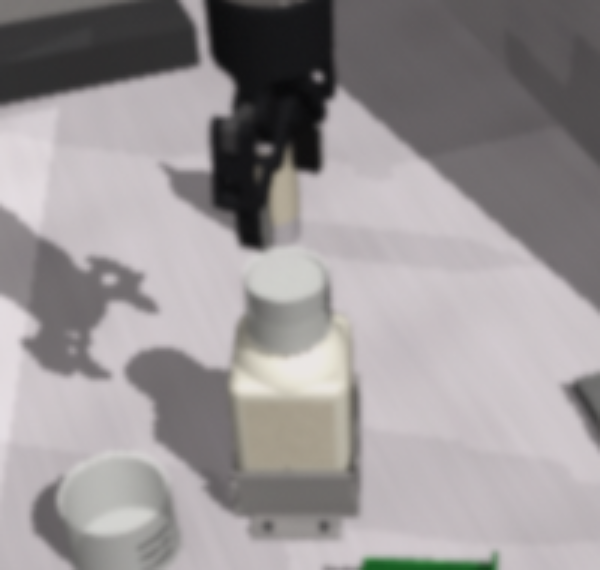

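The gripper is above the cup at crop pixel (287,275), with the open jaws straddling the axis. Descend and grip gently.

apply_moves:
  increments:
    - {"dx":0,"dy":-0.001,"dz":0.02,"rx":0,"ry":0,"rz":0,"claw":0}
    - {"dx":0,"dy":0,"dz":0.02,"rx":0,"ry":0,"rz":0,"claw":0}
    - {"dx":0,"dy":0,"dz":0.01,"rx":0,"ry":0,"rz":0,"claw":0}
    - {"dx":0,"dy":0,"dz":0.01,"rx":0,"ry":0,"rz":0,"claw":0}
    - {"dx":0,"dy":0,"dz":0,"rx":0,"ry":0,"rz":0,"claw":0}

```text
time_s: 3.15
tool_pos: [519.9, 54.4, 190.4]
eef_rot: [0.355, 0.935, -0.0, -0.001]
ft_force: [0.1, -0.3, -0.1]
opening: 85.5
```

apply_moves:
  increments:
    - {"dx":0,"dy":0,"dz":0.01,"rx":0,"ry":0,"rz":0,"claw":0}
    - {"dx":0,"dy":0,"dz":0.008,"rx":0,"ry":0,"rz":0,"claw":0}
    - {"dx":0,"dy":0,"dz":0,"rx":0,"ry":0,"rz":0,"claw":0}
    - {"dx":0,"dy":0,"dz":0,"rx":0,"ry":0,"rz":0,"claw":0.15}
    - {"dx":0,"dy":0,"dz":0,"rx":0,"ry":0,"rz":0,"claw":0.25}
  grip_force: 20

```text
time_s: 3.65
tool_pos: [520.5, 54.5, 173.6]
eef_rot: [0.355, 0.935, 0.0, 0.0]
ft_force: [-0.1, 0.3, 0.7]
opening: 63.9
```

apply_moves:
  increments:
    - {"dx":0,"dy":0,"dz":0,"rx":0,"ry":0,"rz":0,"claw":0.3}
    - {"dx":0,"dy":0,"dz":0,"rx":0,"ry":0,"rz":0,"claw":0.35}
    - {"dx":0,"dy":0,"dz":0,"rx":0,"ry":0,"rz":0,"claw":0.4}
    - {"dx":0,"dy":0,"dz":0,"rx":0,"ry":0,"rz":0,"claw":0.45}
    - {"dx":0,"dy":0,"dz":0,"rx":0,"ry":0,"rz":0,"claw":0.5}
  grip_force: 20

```text
time_s: 4.15
tool_pos: [520.6, 54.5, 173.5]
eef_rot: [0.355, 0.935, 0.0, 0.0]
ft_force: [0.1, 0.4, 4.5]
opening: 60.8
```

```bash
python3 st.py 520.5 54 172
```

```text
t 4.15 pos [520.6  54.5 173.5] F [0.1 0.4 4.5] T [-0.1   0.08 -0.02] open 60.8
q [-0.39  0.43  0.28  1.92 -0.16  0.81  0.82] z [ 6.e-04  1.e-04 -1.e+00] yawY 48.36
tool delta mm [-0.3 -0.4  1.5]
```

apply_moves:
  increments:
    - {"dx":0,"dy":0,"dz":-0.005,"rx":0,"ry":0,"rz":0,"claw":0.5}
    - {"dx":0,"dy":0,"dz":-0.01,"rx":0,"ry":0,"rz":0,"claw":0.5}
    - {"dx":0,"dy":0,"dz":-0.015,"rx":0,"ry":0,"rz":0,"claw":0.5}
    - {"dx":0,"dy":0,"dz":-0.02,"rx":0,"ry":0,"rz":0,"claw":0.5}
    - {"dx":0,"dy":0,"dz":-0.025,"rx":0,"ry":0,"rz":0,"claw":0.5}

```text
time_s: 4.65
tool_pos: [519.8, 54.4, 249.1]
eef_rot: [0.355, 0.935, -0.0, -0.001]
ft_force: [-0.7, -0.0, -0.1]
opening: 61.0
```

apply_moves:
  increments:
    - {"dx":0,"dy":0,"dz":-0.015,"rx":0,"ry":0,"rz":0,"claw":0.5}
    - {"dx":0,"dy":0,"dz":0,"rx":0,"ry":0,"rz":0,"claw":0.5}
    - {"dx":0,"dy":0,"dz":0,"rx":0,"ry":0,"rz":0,"claw":0.5}
    - {"dx":0,"dy":0,"dz":0,"rx":0,"ry":0,"rz":0,"claw":0.5}
    - {"dx":0,"dy":0,"dz":0,"rx":0,"ry":0,"rz":0,"claw":0.5}

```text
time_s: 5.15
tool_pos: [519.8, 54.5, 262.5]
eef_rot: [0.355, 0.935, -0.0, -0.001]
ft_force: [0.4, -0.6, -0.9]
opening: 60.8
```

```bash
python3 st.py 550 215 100;  python3 - <<'E'
from plant import imaging
import cv2,numpy as np,pickle
g=imaging.grab_frame("side");pickle.dump(g,open("g3.pkl","wb"))
f=g["image"][90:280,140:340]
cv2.imwrite("pics/s3.png",cv2.resize(f,None,fx=3,fy=3)[:,:,::-1])
E
```

```text
t 5.15 pos [519.8  54.5 262.5] F [ 0.4 -0.6 -0.9] T [0.05 0.02 0.04] open 60.8
q [-0.42  0.33  0.31  1.8  -0.12  1.03  0.78] z [-1.6e-03 -4.0e-04 -1.0e+00] yawY 48.36
tool delta mm [ 84.  140.2 162.4]
```

View pics/s3.png

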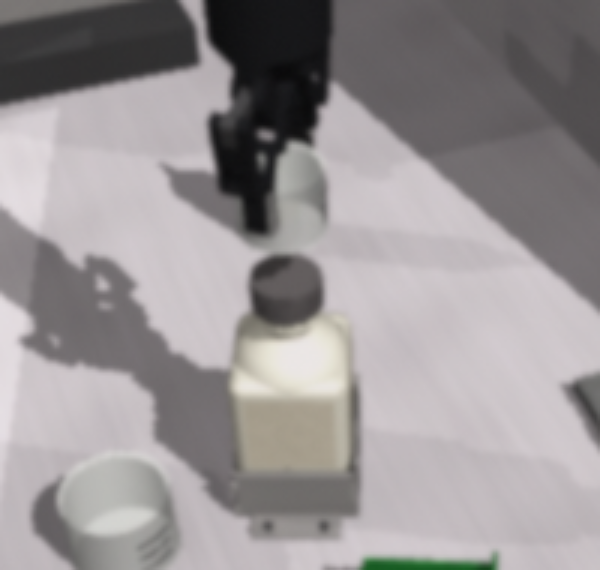

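The cup hangs from the jaws, and the cap is exposed at crop pixel (287,290) with the bottle still seated. Carry it to about (550,215) and lower it.

apply_moves:
  increments:
    - {"dx":0.021,"dy":0.035,"dz":0,"rx":0,"ry":0,"rz":0,"claw":0.5}
    - {"dx":0.021,"dy":0.035,"dz":0,"rx":0,"ry":0,"rz":0,"claw":0.5}
    - {"dx":0.021,"dy":0.035,"dz":0,"rx":0,"ry":0,"rz":0,"claw":0.5}
    - {"dx":0.021,"dy":0.035,"dz":0.01,"rx":0,"ry":0,"rz":0,"claw":0.5}
    - {"dx":0,"dy":0,"dz":0.03,"rx":0,"ry":0,"rz":0,"claw":0.5}

```text
time_s: 5.7
tool_pos: [551.7, 222.7, 223.8]
eef_rot: [0.352, 0.936, 0.003, 0.001]
ft_force: [1.2, 0.0, -0.8]
opening: 60.9
```

apply_moves:
  increments:
    - {"dx":0,"dy":0,"dz":0.035,"rx":0,"ry":0,"rz":0,"claw":0.5}
    - {"dx":0,"dy":0,"dz":0.035,"rx":0,"ry":0,"rz":0,"claw":0.5}
    - {"dx":0,"dy":0,"dz":0.035,"rx":0,"ry":0,"rz":0,"claw":0.5}
    - {"dx":0,"dy":0,"dz":0.035,"rx":0,"ry":0,"rz":0,"claw":0.5}
    - {"dx":0,"dy":0,"dz":0.03,"rx":0,"ry":0,"rz":0,"claw":0.5}

```text
time_s: 6.2
tool_pos: [549.9, 214.7, 51.0]
eef_rot: [0.355, 0.935, -0.001, -0.001]
ft_force: [0.5, 1.0, -0.3]
opening: 61.1
```

apply_moves:
  increments:
    - {"dx":0,"dy":0,"dz":0.015,"rx":0,"ry":0,"rz":0,"claw":0.5}
    - {"dx":0,"dy":0,"dz":0,"rx":0,"ry":0,"rz":0,"claw":0.5}
    - {"dx":0,"dy":0,"dz":0,"rx":0,"ry":0,"rz":0,"claw":0.5}
    - {"dx":0,"dy":0,"dz":0,"rx":0,"ry":0,"rz":0,"claw":0.5}
    - {"dx":0,"dy":0,"dz":0,"rx":0,"ry":0,"rz":0,"claw":0.5}

```text
time_s: 6.7
tool_pos: [551.2, 215.2, 39.4]
eef_rot: [0.355, 0.935, 0.001, 0.001]
ft_force: [0.4, -0.2, 0.1]
opening: 60.9
```

```bash
python3 st.py 550 215 13;  python3 - <<'E'
from plant import imaging
import cv2,numpy as np,pickle;from h import *
f=imaging.grab_frame("top");g=imaging.grab_frame("side");pickle.dump((f,g),open("f4.pkl","wb"))
P=cloud(f)[190:245,220:285];q=P[(P[...,2]>195)&(P[...,2]<225)]
print("cap top",len(q),np.median(q,0).round(1),((q.min(0)+q.max(0))/2).round(1),np.ptp(q,axis=0).round(1))
for n,F,(a,b,c,d) in(("top",f,(195,245,225,285)),("side",g,(165,205,210,265))):
    h=cv2.cvtColor(F["image"][a:b,c:d],cv2.COLOR_RGB2GRAY)
    m=(h<95).astype(np.uint8);k,l,s,ce=cv2.connectedComponentsWithStats(m)
    print(n,[(s[i].tolist(),ce[i].round(1).tolist()) for i in range(1,k) if s[i][4]>40])
a=cv2.resize(f["image"][150:260,120:300],(720,440),interpolation=2);cv2.imwrite("pics/t4.png",a[:,:,::-1])
E
```

```text
t 6.7 pos [551.2 215.2  39.4] F [ 0.4 -0.2  0.1] T [0.   0.02 0.  ] open 60.9
q [-0.57  0.69  0.19  1.87 -0.21  0.6   0.59] z [ 1.7e-03  8.0e-04 -1.0e+00] yawY 48.35
tool delta mm [ 0.8 -1.  26.4]
cap top 333 [520.3  55.3 207.3] [520.9  55.4 204.6] [52.2 50.9 19. ]
top [([2, 14, 40, 36, 255], [16.8, 36.8]), ([15, 14, 21, 21, 234], [25.3, 23.6]), ([40, 20, 10, 21, 49], [45.4, 29.9])]
side [([1, 0, 36, 33, 694], [16.7, 16.4])]
```

View pics/t4.png

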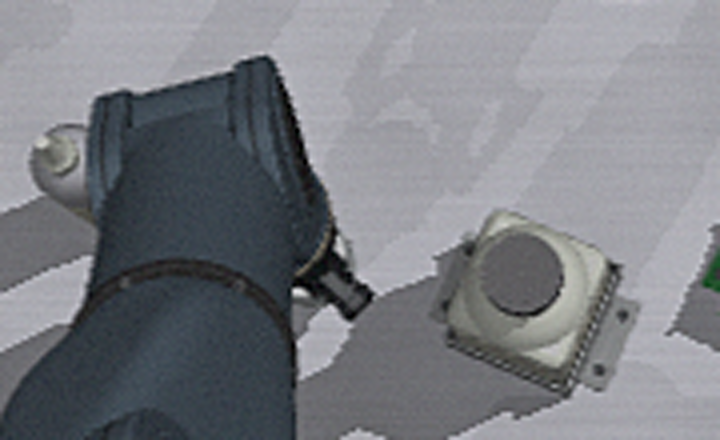

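The cap is at crop pixel (522,272), world about (520.3, 55), top at 207. The can is untouched. Lower the cup the rest of the way to the counter.

apply_moves:
  increments:
    - {"dx":0,"dy":0,"dz":0.01,"rx":0,"ry":0,"rz":0,"claw":0.5}
    - {"dx":0,"dy":0,"dz":0.01,"rx":0,"ry":0,"rz":0,"claw":0.5}
    - {"dx":0,"dy":0,"dz":0.003,"rx":0,"ry":0,"rz":0,"claw":0.5}
    - {"dx":0,"dy":0,"dz":0,"rx":0,"ry":0,"rz":0,"claw":0.5}
    - {"dx":0,"dy":0,"dz":0,"rx":0,"ry":0,"rz":0,"claw":0.5}

```text
time_s: 7.3
tool_pos: [550.5, 214.8, 15.1]
eef_rot: [0.355, 0.935, -0.0, -0.0]
ft_force: [0.8, -0.4, 0.1]
opening: 61.0
```

apply_moves:
  increments:
    - {"dx":0,"dy":0,"dz":0.001,"rx":0,"ry":0,"rz":0,"claw":0.5}
    - {"dx":0,"dy":0,"dz":0,"rx":0,"ry":0,"rz":0,"claw":0.5}
    - {"dx":0,"dy":0,"dz":0.001,"rx":0,"ry":0,"rz":0,"claw":0.5}
    - {"dx":0,"dy":0,"dz":0,"rx":0,"ry":0,"rz":0,"claw":0.5}
    - {"dx":0,"dy":0,"dz":0,"rx":0,"ry":0,"rz":0,"claw":0.5}

```text
time_s: 7.8
tool_pos: [550.6, 214.9, 13.3]
eef_rot: [0.355, 0.935, -0.0, -0.0]
ft_force: [0.1, 0.1, -0.3]
opening: 60.8
```

```bash
python3 st.py 550 215 13
```

```text
t 7.8 pos [550.6 214.9  13.3] F [ 0.1  0.1 -0.3] T [ 0.02  0.02 -0.01] open 60.8
q [-0.56  0.73  0.17  1.88 -0.22  0.55  0.6 ] z [-0. -0. -1.] yawY 48.36
tool delta mm [ 0.5 -0.3  0.3]
```

apply_moves:
  increments:
    - {"dx":0,"dy":0,"dz":0.001,"rx":0,"ry":0,"rz":0,"claw":0.5}
    - {"dx":0,"dy":0,"dz":0,"rx":0,"ry":0,"rz":0,"claw":0.5}
    - {"dx":0,"dy":0,"dz":0,"rx":0,"ry":0,"rz":0,"claw":0.5}
    - {"dx":0,"dy":0,"dz":0,"rx":0,"ry":0,"rz":0,"claw":0.5}
    - {"dx":0,"dy":0,"dz":0,"rx":0,"ry":0,"rz":0,"claw":0.5}

```text
time_s: 8.3
tool_pos: [550.6, 214.9, 12.3]
eef_rot: [0.355, 0.935, 0.0, 0.0]
ft_force: [0.3, 0.6, 1.0]
opening: 60.9
```

apply_moves:
  increments:
    - {"dx":0,"dy":0,"dz":0.001,"rx":0,"ry":0,"rz":0,"claw":0.5}
    - {"dx":0,"dy":0,"dz":0,"rx":0,"ry":0,"rz":0,"claw":0.5}
    - {"dx":0,"dy":0,"dz":0,"rx":0,"ry":0,"rz":0,"claw":0.5}
    - {"dx":0,"dy":0,"dz":0,"rx":0,"ry":0,"rz":0,"claw":0.5}
    - {"dx":0,"dy":0,"dz":0,"rx":0,"ry":0,"rz":0,"claw":0.5}

```text
time_s: 8.8
tool_pos: [550.6, 215.0, 12.2]
eef_rot: [0.355, 0.935, 0.0, 0.0]
ft_force: [-2.6, -0.5, 11.6]
opening: 60.8
```

Contact at 12.2 mm (11.6 N). Release and rise.

apply_moves:
  increments:
    - {"dx":0,"dy":0,"dz":-0.001,"rx":0,"ry":0,"rz":0,"claw":0.5}
    - {"dx":0,"dy":0,"dz":0,"rx":0,"ry":0,"rz":0,"claw":0.2}
    - {"dx":0,"dy":0,"dz":0,"rx":0,"ry":0,"rz":0,"claw":0.1}
    - {"dx":0,"dy":0,"dz":0,"rx":0,"ry":0,"rz":0,"claw":0}
    - {"dx":0,"dy":0,"dz":0,"rx":0,"ry":0,"rz":0,"claw":0}

```text
time_s: 9.3
tool_pos: [550.5, 214.9, 12.1]
eef_rot: [0.355, 0.935, -0.0, -0.0]
ft_force: [-0.0, -0.9, -0.1]
opening: 85.2
```

apply_moves:
  increments:
    - {"dx":0,"dy":0,"dz":0,"rx":0,"ry":0,"rz":0,"claw":0}
    - {"dx":0,"dy":0,"dz":-0.01,"rx":0,"ry":0,"rz":0,"claw":0}
    - {"dx":0,"dy":0,"dz":-0.03,"rx":0,"ry":0,"rz":0,"claw":0}
    - {"dx":0,"dy":0,"dz":-0.04,"rx":0,"ry":0,"rz":0,"claw":0}
    - {"dx":0,"dy":0,"dz":-0.04,"rx":0,"ry":0,"rz":0,"claw":0}

```text
time_s: 9.8
tool_pos: [550.3, 214.6, 134.1]
eef_rot: [0.356, 0.935, -0.0, -0.0]
ft_force: [0.7, -0.4, 0.2]
opening: 85.5
```

apply_moves:
  increments:
    - {"dx":0,"dy":0,"dz":-0.04,"rx":0,"ry":0,"rz":0,"claw":0}
    - {"dx":0,"dy":0,"dz":-0.04,"rx":0,"ry":0,"rz":0,"claw":0}
    - {"dx":0,"dy":0,"dz":-0.04,"rx":0,"ry":0,"rz":0,"claw":0}
    - {"dx":0,"dy":0,"dz":0,"rx":0,"ry":0,"rz":0,"claw":0}
    - {"dx":0,"dy":0,"dz":0,"rx":0,"ry":0,"rz":0,"claw":0}

```text
time_s: 10.3
tool_pos: [550.8, 215.0, 253.7]
eef_rot: [0.355, 0.935, 0.001, 0.001]
ft_force: [0.4, 0.2, 0.2]
opening: 85.2
```

```bash
python3 st.py 520.3 55 240
```

```text
t 10.3 pos [550.8 215.  253.7] F [0.4 0.2 0.2] T [ 0.01  0.01 -0.01] open 85.2
q [-0.63  0.44  0.27  1.64 -0.13  1.07  0.53] z [ 0.0021  0.0012 -1.    ] yawY 48.36
tool delta mm [ -83.5 -139.8   13.4]
```

apply_moves:
  increments:
    - {"dx":-0.021,"dy":-0.035,"dz":0,"rx":0,"ry":0,"rz":0,"claw":0}
    - {"dx":-0.021,"dy":-0.035,"dz":0,"rx":0,"ry":0,"rz":0,"claw":0}
    - {"dx":-0.021,"dy":-0.035,"dz":0,"rx":0,"ry":0,"rz":0,"claw":0}
    - {"dx":-0.021,"dy":-0.035,"dz":0,"rx":0,"ry":0,"rz":0,"claw":0}
    - {"dx":0,"dy":0,"dz":0.01,"rx":0,"ry":0,"rz":0,"claw":0}

```text
time_s: 10.8
tool_pos: [519.1, 48.0, 242.4]
eef_rot: [0.359, 0.933, -0.001, 0.0]
ft_force: [0.8, 0.0, -0.2]
opening: 84.9
```

apply_moves:
  increments:
    - {"dx":0,"dy":0,"dz":0.01,"rx":0,"ry":0,"rz":0,"claw":0}
    - {"dx":0,"dy":0,"dz":0.01,"rx":0,"ry":0,"rz":0,"claw":0}
    - {"dx":0,"dy":0,"dz":0,"rx":0,"ry":0,"rz":0,"claw":0}
    - {"dx":0,"dy":0,"dz":0,"rx":0,"ry":0,"rz":0,"claw":0}
    - {"dx":0,"dy":0,"dz":0,"rx":0,"ry":0,"rz":0,"claw":0}

```text
time_s: 11.3
tool_pos: [520.6, 55.1, 222.4]
eef_rot: [0.355, 0.935, 0.0, 0.0]
ft_force: [0.7, -0.0, 0.4]
opening: 85.5
```

```bash
python3 st.py 520.3 55 174;python3 - <<'E'
from plant import imaging
import cv2,numpy as np,pickle;from h import *
f=imaging.grab_frame("top");g=imaging.grab_frame("side");pickle.dump((f,g),open("f5.pkl","wb"))
a=cv2.resize(f["image"][150:270,110:310],(600,360),interpolation=2);b=cv2.resize(g["image"][100:210,160:360],(400,220))
cv2.imwrite("pics/t5.png",np.vstack([a,np.pad(b,((0,0),(0,200),(0,0)))])[:,:,::-1])
E
```

```text
t 11.3 pos [520.6  55.1 222.4] F [ 0.7 -0.   0.4] T [-0.04  0.    0.03] open 85.5
q [-0.41  0.37  0.3   1.86 -0.13  0.93  0.8 ] z [ 1.e-04 -0.e+00 -1.e+00] yawY 48.42
tool delta mm [ 0.1 -0.3 48.4]
```

View pics/t5.png

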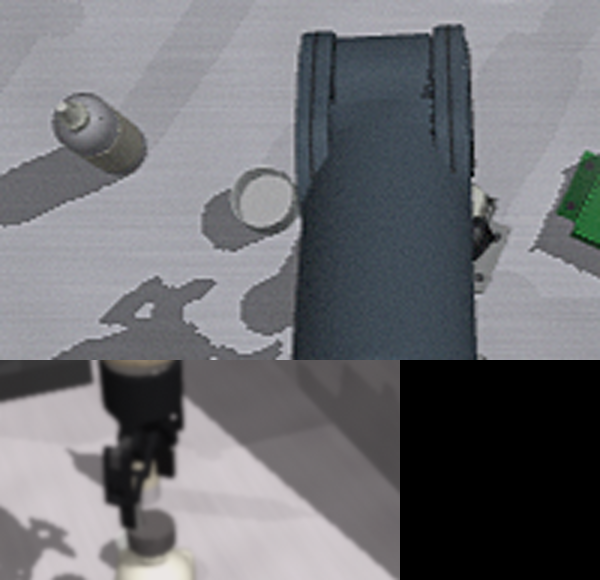

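The can is unmoved at (100,133) in the crop. The cup stands alone at (265,198), well clear of everything. The gripper is over the cap. I'll check the cup's top height from the saved depth and descend.

apply_moves:
  increments:
    - {"dx":0,"dy":0,"dz":0.015,"rx":0,"ry":0,"rz":0,"claw":0}
    - {"dx":0,"dy":0,"dz":0.015,"rx":0,"ry":0,"rz":0,"claw":0}
    - {"dx":0,"dy":0,"dz":0.01,"rx":0,"ry":0,"rz":0,"claw":0}
    - {"dx":0,"dy":0,"dz":0.008,"rx":0,"ry":0,"rz":0,"claw":0}
    - {"dx":0,"dy":0,"dz":0,"rx":0,"ry":0,"rz":0,"claw":0}

```text
time_s: 11.9
tool_pos: [519.9, 54.5, 173.6]
eef_rot: [0.355, 0.935, -0.0, -0.001]
ft_force: [0.1, 0.4, -0.3]
opening: 85.6
```

apply_moves:
  increments:
    - {"dx":0,"dy":0,"dz":0,"rx":0,"ry":0,"rz":0,"claw":0.2}
    - {"dx":0,"dy":0,"dz":0,"rx":0,"ry":0,"rz":0,"claw":0.3}
    - {"dx":0,"dy":0,"dz":0,"rx":0,"ry":0,"rz":0,"claw":0.4}
    - {"dx":0,"dy":0,"dz":0,"rx":0,"ry":0,"rz":0,"claw":0.5}
    - {"dx":0,"dy":0,"dz":0,"rx":0,"ry":0,"rz":0,"claw":0.6}
  grip_force: 30

```text
time_s: 12.4
tool_pos: [520.6, 54.4, 174.8]
eef_rot: [0.356, 0.935, 0.0, 0.0]
ft_force: [-1.2, -0.9, 4.0]
opening: 51.3
```

apply_moves:
  increments:
    - {"dx":0,"dy":0,"dz":0,"rx":0,"ry":0,"rz":0,"claw":0.7}
    - {"dx":0,"dy":0,"dz":0,"rx":0,"ry":0,"rz":0,"claw":0.7}
    - {"dx":0,"dy":0,"dz":0,"rx":0,"ry":0,"rz":0,"claw":0.7}
    - {"dx":0,"dy":0,"dz":0,"rx":0,"ry":0,"rz":0,"claw":0.7}
    - {"dx":0,"dy":0,"dz":0,"rx":0,"ry":0,"rz":0,"claw":0.7}
  grip_force: 70

```text
time_s: 12.9
tool_pos: [520.6, 54.4, 174.4]
eef_rot: [0.356, 0.935, 0.0, 0.0]
ft_force: [-0.0, -0.7, 4.4]
opening: 50.3
```

```bash
python3 st.py 520.3 55 174;python3 - <<'E'
import pickle;from h import *
f,g=pickle.load(open("f5.pkl","rb"))
P=cloud(f)
print("cup centre patch",np.median(P[213:219,195:202].reshape(-1,3),0).round(1), "z rows thru",P[216,186:212,2].round(0))
E
```

```text
t 12.9 pos [520.6  54.4 174.4] F [-0.  -0.7  4.4] T [-0.17  0.17  0.05] open 50.3
q [-0.39  0.43  0.28  1.92 -0.16  0.81  0.82] z [ 5.e-04 -1.e-04 -1.e+00] yawY 48.35
tool delta mm [0.6 0.3 0.4]
cup centre patch [550.6 212.1  48. ] z rows thru [ -2.  46.  50.  49.  47.  47.  44.  50.  49.  46.  50.  53.  54.  41.
  48.  48.  44.  47.  47.  50.  45.  50.  29. 651. 651. 651.]
```

The cup's flat closed top reads 48 mm, so it is mouth down. The cap is gripped at 50.3 mm. Press down.

apply_moves:
  increments:
    - {"dx":0,"dy":0,"dz":0.002,"rx":0,"ry":0,"rz":0,"claw":0.7}
    - {"dx":0,"dy":0,"dz":0.002,"rx":0,"ry":0,"rz":0,"claw":0.7}
    - {"dx":0,"dy":0,"dz":0.002,"rx":0,"ry":0,"rz":0,"claw":0.7}
    - {"dx":0,"dy":0,"dz":0,"rx":0,"ry":0,"rz":0,"claw":0.7}
    - {"dx":0,"dy":0,"dz":0,"rx":0,"ry":0,"rz":0,"claw":0.7}

```text
time_s: 13.4
tool_pos: [520.6, 54.4, 168.9]
eef_rot: [0.356, 0.935, 0.0, 0.0]
ft_force: [-2.3, -0.9, 12.4]
opening: 50.7
```

apply_moves:
  increments:
    - {"dx":0,"dy":0,"dz":0.0005,"rx":0,"ry":0,"rz":0,"claw":0.7}
    - {"dx":0,"dy":0,"dz":0,"rx":0,"ry":0,"rz":0,"claw":0.7}
    - {"dx":0,"dy":0,"dz":0,"rx":0,"ry":0,"rz":0,"claw":0.7}
    - {"dx":0,"dy":0,"dz":0,"rx":0,"ry":0,"rz":0,"claw":0.7}
    - {"dx":0,"dy":0,"dz":0,"rx":0,"ry":0,"rz":0,"claw":0.7}

```text
time_s: 13.9
tool_pos: [520.6, 54.4, 168.6]
eef_rot: [0.356, 0.935, 0.0, 0.0]
ft_force: [-3.2, -0.6, 14.6]
opening: 50.4
```

```bash
python3 st.py
```

```text
t 13.9 pos [520.6  54.4 168.6] F [-3.2 -0.6 14.6] T [-0.35  0.7   0.  ] open 50.4
q [-0.39  0.44  0.28  1.93 -0.16  0.8   0.82] z [ 1.e-03  3.e-04 -1.e+00] yawY 48.35
```

apply_moves:
  increments:
    - {"dx":0,"dy":0,"dz":0.0007,"rx":0,"ry":0,"rz":0,"claw":0.7}
    - {"dx":0,"dy":0,"dz":0,"rx":0,"ry":0,"rz":0,"claw":0.7}
    - {"dx":0,"dy":0,"dz":0,"rx":0,"ry":0,"rz":-0.05,"claw":0.7}
    - {"dx":0,"dy":0,"dz":0,"rx":0,"ry":0,"rz":-0.05,"claw":0.7}
    - {"dx":0,"dy":0,"dz":0,"rx":0,"ry":0,"rz":-0.05,"claw":0.7}

```text
time_s: 14.4
tool_pos: [521.2, 54.6, 168.6]
eef_rot: [0.284, 0.959, 0.001, 0.001]
ft_force: [-3.4, 0.2, 19.4]
opening: 50.8
```

```bash
python3 st.py
```

```text
t 14.4 pos [521.2  54.6 168.6] F [-3.4  0.2 19.4] T [-0.14  0.87 -0.18] open 50.8
q [-0.36  0.43  0.23  1.93 -0.14  0.8   0.95] z [ 2.5e-03  8.0e-04 -1.0e+00] yawY 57.04
```

The torque is small, so the cap is turning with the grip. Continue to 60°.

apply_moves:
  increments:
    - {"dx":0,"dy":0,"dz":0,"rx":0,"ry":0,"rz":-0.09,"claw":0.7}
    - {"dx":0,"dy":0,"dz":0,"rx":0,"ry":0,"rz":-0.09,"claw":0.7}
    - {"dx":0,"dy":0,"dz":0,"rx":0,"ry":0,"rz":-0.09,"claw":0.7}
    - {"dx":0,"dy":0,"dz":0,"rx":0,"ry":0,"rz":-0.09,"claw":0.7}
    - {"dx":0,"dy":0,"dz":0,"rx":0,"ry":0,"rz":-0.09,"claw":0.7}

```text
time_s: 14.9
tool_pos: [521.4, 54.9, 168.6]
eef_rot: [0.062, 0.998, 0.001, 0.001]
ft_force: [-2.2, 0.6, 18.8]
opening: 50.8
```

apply_moves:
  increments:
    - {"dx":0,"dy":0,"dz":0,"rx":0,"ry":0,"rz":-0.09,"claw":0.7}
    - {"dx":0,"dy":0,"dz":0,"rx":0,"ry":0,"rz":-0.09,"claw":0.7}
    - {"dx":0,"dy":0,"dz":0,"rx":0,"ry":0,"rz":-0.09,"claw":0.7}
    - {"dx":0,"dy":0,"dz":0,"rx":0,"ry":0,"rz":-0.09,"claw":0.7}
    - {"dx":0,"dy":0,"dz":0,"rx":0,"ry":0,"rz":-0.09,"claw":0.7}

```text
time_s: 15.4
tool_pos: [521.4, 55.2, 168.6]
eef_rot: [-0.163, 0.987, 0.0, 0.002]
ft_force: [-3.1, 0.8, 18.5]
opening: 50.9
```

apply_moves:
  increments:
    - {"dx":0,"dy":0,"dz":0,"rx":0,"ry":0,"rz":0,"claw":0.7}
    - {"dx":0,"dy":0,"dz":0,"rx":0,"ry":0,"rz":0,"claw":0.7}
    - {"dx":0,"dy":0,"dz":0,"rx":0,"ry":0,"rz":0,"claw":0.7}
    - {"dx":0,"dy":0,"dz":0,"rx":0,"ry":0,"rz":0,"claw":0.7}
    - {"dx":0,"dy":0,"dz":0,"rx":0,"ry":0,"rz":0,"claw":0.7}

```text
time_s: 15.9
tool_pos: [521.4, 55.1, 168.6]
eef_rot: [-0.161, 0.987, 0.0, 0.002]
ft_force: [-3.0, 0.2, 17.4]
opening: 50.5
```

```bash
python3 st.py
```

```text
t 15.9 pos [521.4  55.1 168.6] F [-3.   0.2 17.4] T [0.13 0.65 0.14] open 50.5
q [-0.18  0.42 -0.02  1.92  0.01  0.8   1.69] z [ 0.003  0.001 -1.   ] yawY 108.55
```

Turned 60.2° with the press held. Let up slowly and check for pull.

apply_moves:
  increments:
    - {"dx":0,"dy":0,"dz":-0.002,"rx":0,"ry":0,"rz":0,"claw":0.7}
    - {"dx":0,"dy":0,"dz":-0.002,"rx":0,"ry":0,"rz":0,"claw":0.7}
    - {"dx":0,"dy":0,"dz":-0.003,"rx":0,"ry":0,"rz":0,"claw":0.7}
    - {"dx":0,"dy":0,"dz":-0.003,"rx":0,"ry":0,"rz":0,"claw":0.7}
    - {"dx":0,"dy":0,"dz":0,"rx":0,"ry":0,"rz":0,"claw":0.7}

```text
time_s: 16.4
tool_pos: [520.6, 54.7, 177.3]
eef_rot: [-0.161, 0.987, 0.0, 0.0]
ft_force: [0.8, 0.7, 1.5]
opening: 50.4
```

apply_moves:
  increments:
    - {"dx":0,"dy":0,"dz":-0.002,"rx":0,"ry":0,"rz":0,"claw":0.7}
    - {"dx":0,"dy":0,"dz":-0.002,"rx":0,"ry":0,"rz":0,"claw":0.7}
    - {"dx":0,"dy":0,"dz":0,"rx":0,"ry":0,"rz":0,"claw":0.7}
    - {"dx":0,"dy":0,"dz":0,"rx":0,"ry":0,"rz":0,"claw":0.7}
    - {"dx":0,"dy":0,"dz":0,"rx":0,"ry":0,"rz":0,"claw":0.7}

```text
time_s: 16.9
tool_pos: [520.1, 54.4, 180.9]
eef_rot: [-0.161, 0.987, -0.0, -0.0]
ft_force: [0.4, -1.3, -0.8]
opening: 50.2
```

```bash
python3 st.py
```

```text
t 16.9 pos [520.1  54.4 180.9] F [ 0.4 -1.3 -0.8] T [-0.01  0.05 -0.01] open 50.2
q [-0.18  0.41 -0.02  1.9   0.01  0.83  1.69] z [-6.e-04 -1.e-04 -1.e+00] yawY 108.52
```

No pull from the bottle (−0.8 N), so the cap is free. Lift straight up about 79 mm.

apply_moves:
  increments:
    - {"dx":0,"dy":0,"dz":-0.006,"rx":0,"ry":0,"rz":0,"claw":0.7}
    - {"dx":0,"dy":0,"dz":-0.01,"rx":0,"ry":0,"rz":0,"claw":0.7}
    - {"dx":0,"dy":0,"dz":-0.012,"rx":0,"ry":0,"rz":0,"claw":0.7}
    - {"dx":0,"dy":0,"dz":-0.012,"rx":0,"ry":0,"rz":0,"claw":0.7}
    - {"dx":0,"dy":0,"dz":-0.012,"rx":0,"ry":0,"rz":0,"claw":0.7}

```text
time_s: 17.4
tool_pos: [520.5, 54.5, 234.6]
eef_rot: [-0.161, 0.987, 0.0, 0.0]
ft_force: [0.6, 0.5, -0.5]
opening: 50.5
```

apply_moves:
  increments:
    - {"dx":0,"dy":0,"dz":-0.012,"rx":0,"ry":0,"rz":0,"claw":0.7}
    - {"dx":0,"dy":0,"dz":-0.01,"rx":0,"ry":0,"rz":0,"claw":0.7}
    - {"dx":0,"dy":0,"dz":-0.005,"rx":0,"ry":0,"rz":0,"claw":0.7}
    - {"dx":0,"dy":0,"dz":0,"rx":0,"ry":0,"rz":0,"claw":0.7}
    - {"dx":0,"dy":0,"dz":0,"rx":0,"ry":0,"rz":0,"claw":0.7}

```text
time_s: 17.9
tool_pos: [520.1, 54.4, 259.8]
eef_rot: [-0.161, 0.987, -0.0, -0.0]
ft_force: [0.3, 0.2, 0.0]
opening: 50.7
```

apply_moves:
  increments:
    - {"dx":0,"dy":0,"dz":0,"rx":0,"ry":0,"rz":0,"claw":0.7}
    - {"dx":0,"dy":0,"dz":0,"rx":0,"ry":0,"rz":0,"claw":0.7}
    - {"dx":0,"dy":0,"dz":0,"rx":0,"ry":0,"rz":0,"claw":0.7}
    - {"dx":0,"dy":0,"dz":0,"rx":0,"ry":0,"rz":0,"claw":0.7}
    - {"dx":0,"dy":0,"dz":0,"rx":0,"ry":0,"rz":0,"claw":0.7}

```text
time_s: 18.4
tool_pos: [520.3, 54.5, 260.0]
eef_rot: [-0.161, 0.987, -0.0, -0.0]
ft_force: [-0.0, 0.5, -0.1]
opening: 50.6
```

```bash
python3 st.py 520.3 54.7 260;python3 - <<'E'
from plant import imaging
import cv2,numpy as np;from h import *
f=imaging.grab_frame("top");g=imaging.grab_frame("side")
P=cloud(g)[160:235,215:265];q=P[(P[...,2]>155)&(P[...,2]<215)&(abs(P[...,0]-520)<40)&(abs(P[...,1]-55)<40)];print("neck max z",np.percentile(q[:,2],97).round(1))
a=cv2.resize(g["image"][80:300,130:350],(600,600));cv2.imwrite("pics/s6.png",a[:,:,::-1])
cv2.imwrite("pics/t6.png",f["image"][:,:,::-1])
E
```

```text
t 18.4 pos [520.3  54.5 260. ] F [-0.   0.5 -0.1] T [ 0.01  0.01 -0.01] open 50.6
q [-0.18  0.32 -0.01  1.79  0.01  1.03  1.69] z [-2.e-04 -1.e-04 -1.e+00] yawY 108.52
tool delta mm [-0.1  0.2  0. ]
neck max z 194.8
```

View pics/s6.png

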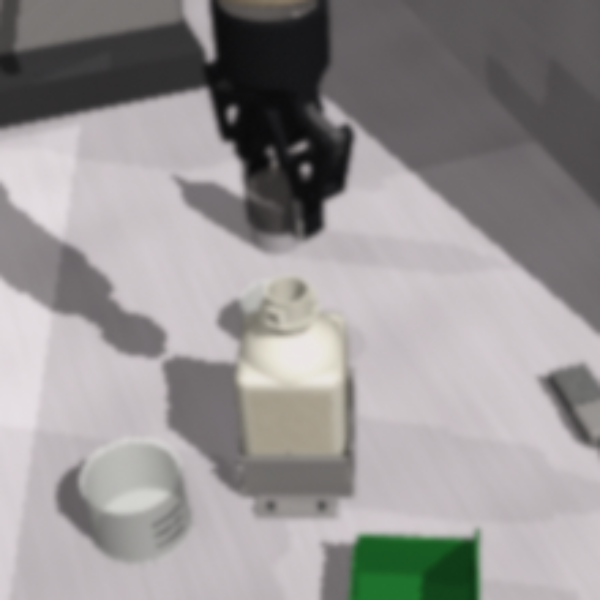

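View pics/t6.png

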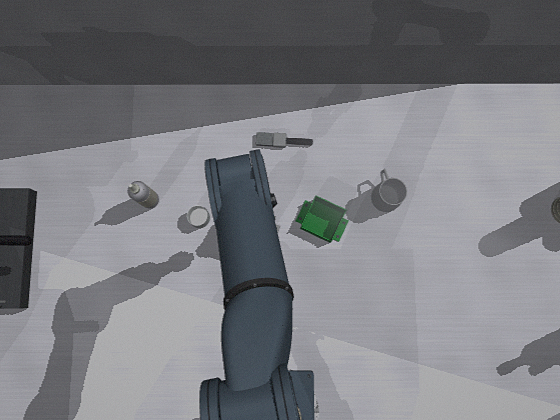

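The side view shows the neck open at (289,293), with the rim at 194.8 mm and the bottle seated. The cap is held in the jaws at about (270,205). The top view shows the can (143,194), jug (389,195) and brush (283,140) unmoved, with the cup standing at (198,216).

```bash
python3 -c "
from plant import job_done;print(job_done())"
```

```text
the job is handed in; nothing more can be done
None
```

The job is done and handed in at about 18.5 s of the 54 s allowed.

- **Cup:** I lifted the smaller cup off and set it on bare counter at about (551, 215), mouth down. The depth image shows its closed top at 48 mm, and it stands clear of the holder and everything else.
- **Cap:** I pressed it down about 6 mm with 15–19 N and turned it 60° anticlockwise while keeping it pressed. It came free with no pull on the bottle (wrist force about −1 N) and lifted straight off.
- **Final pose:** the cap is held level (tool tilt under 0.001 rad). By calculation from the grasp, its centre is about 84 mm and its underside about 72 mm above the bottle's mouth.
- **Last pictures:** the bottle's rim is at 194.8 mm (195 expected), so the bottle is still seated. The can, jug and brush are at the same pixels as at the start.

No check failed or disagreed. The cap's height above the mouth is calculated, not measured from a picture.

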